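Cam-clamp the painting panel in its jig

TASK

Two identical wooden cam clamps stand on the studio bench, and a small painting panel lies in one of them. Clamp that panel: turn its cam by the grip on top until the cam's high point (the nose) stands square against the sprung shoe and the panel is pressed against the fence, then let go. Leave the other clamp's cam as it is.

Things in the scene. Friction and masses are not known exactly. Their poses are not given: they have to be found in the camera images.
- cam (a joint): Cam of the jig that holds the panel, rad: 0 = nose straight at the shoe, + = counter-clockwise from above; starts -1.45 to -1.1 (stops at +-2). Pear-shaped wooden disc, top 41 mm above the table, radius 26 mm, nose reaching 40 mm. Grip bar on top, centred on the pivot, along the nose: 36 long, 14 wide, 38 high; steel pin head on the nose. Needs up to 0.4 N m (sprung shoe); stays where left.
- cam_axis (a point): Middle of that cam's grip bar, on the vertical pivot axis, 60 mm above the table. Its frame is fixed to the jig: z up, x from the pivot to shoe, panel and fence; so the bar points at this frame's yaw plus the cam angle. Jig: plywood board 198 x 124 x 15 mm; steel shoe with cork pad 27 to 57 mm along x (moves 13 mm), dark fence face at 125 mm. All but the bar is under 42 mm high.
- panel_mid (a point): Centre of the loose painting panel, 60 x 90 x 16 mm, white with paint strokes, lying flat on the jig's board between pad and fence, its 60 mm side along the jig's x. It starts 88 to 91 mm from the pivot along x; pressed against the fence it is at 95 mm.
- spare_cam (a joint): Cam of the other, identical jig, which holds no panel but a small white pot and stands to the left or right of the first, pivots at least 0.3 m apart. Same zero and sense, rad. Starts 1.1 to 1.45 and must stay as it is.
Not all that is in view belongs to the job. What is shaped like the part that bears cam but green or purple is not meant.

How it is judged (in metres and radians):
At the end, for the whole second after the job is handed in: The cam of the jig with the panel rests with its nose within 0.26 rad (15 degrees) of straight at the shoe; the panel lies flat on the jig, pressed to the fence (its centre 92.5 to 98.5 mm from the pivot along the jig's x, within 20 mm of the centre line) (value of joint cam between -0.26 and 0.26 rad and velocity of joint cam between -0.1 and 0.1 rad/s and x of panel_mid in the frame of cam_axis between 0.0925 and 0.0985 m and y of panel_mid in the frame of cam_axis between -0.02 and 0.02 m and z of panel_mid in the frame of cam_axis below -0.032 m and angle between panel_mid's own z axis and vertical below 0.1 rad); the robot touches nothing.
It fails at once if the other clamp's cam is turned (value of joint spare_cam below 0.92 rad or value of joint spare_cam above 1.63 rad).
It also fails if it takes over 32 s, if anything falls off the work surface, if the arm or the gripper's body presses on something with over 40 N, if the wrist force passes 120 N, or if a joint passes its speed limit or range.

ROBOT

A 6-joint arm with a two-finger parallel gripper is mounted at the origin on the work surface. World frame = base frame: x ahead of the robot, y to its left, z up, the work surface at z = 0. Lengths are in m, angles in degrees, forces in N, time in s.
With the tool pointing down it reaches from about 0.35 to 0.725 m from the base axis. Payload 6 kg.
Tool frame: the origin (TCP) lies midway between the tips of the shut fingers; the grasp point (between the pads) lies 19 mm behind it; z points along the fingers, y is the direction in which the jaws open and shut (so a half turn about z gives the same grasp; the last joint's range is limited). The gripper opens to 85 mm and grips with 20 to 120 N. Pads are 22 mm wide; open, the fingers measure 114 mm over their backs; the gripper's body (76 mm by 85 mm) begins 54 mm behind the grasp point. The pads swing forward as they close: fully open they stand 13 mm farther back than shut.
Start: joints at [84.723, 2.303, 4.859, 0, -92.561, -19.12], TCP at [0.248, 0.546, 0.231] pointing down, gripper open.
Joint ranges: [-146.85, 146.85], [-73.84, 115.35], [-62.03, 85.46], [-188.31, 113.3], [-161.28, -10.13], [-171.36, 171.36]. Speed limits (degrees/s): [147.25, 147.25, 172.46, 180, 180, 180].

INTERFACE

Orientations are given as a 3x3 rotation matrix whose columns are the frame's x, y, z axes.
In Python, from bench import arm, imaging gives the robot as it stands.
- The arm moves only by the tool send_rows, never from a script. Its argument "increments" is a list of rows, each a list of 3 entries, a list of its own where there are three numbers: the closure in counts, from 0 (fully open) to 255 (shut), then the shift along the tool's x, y, z in units of 25 mm (1.0 is 25 mm), then the turn, a rotation vector about the tool's x, y, z in units of 5 degrees (1.0 is 5 degrees). A call has 1 to 5 rows; each row shifts and turns the commanded pose from where the row before left it, along the tool's axes as they then stand; what a row does not reach is not made up. A row lasts 1/12 s, in which the tool goes at most 41.7 mm and 7.16 degrees, less where a joint would pass 70% of its speed; a pose out of reach is approached as far as the arm can. A call is refused whole if a number of a shift passes 1 or a number of a turn 1, either way. A call with a gripper value outside its range is refused whole. The fingers move at their own pace and stop on an object; the grip force is fixed at half the most. Time passes only in rows, so rows that do not move let the fingers close. It gives the time, the measured TCP pose, the force and the opening at its end, in the units of the state.
- arm.state(): the state, without advancing time (a new reading comes with each control period).
- imaging.capture(name): name is "scene" or "top" or "wrist"; returns a dict with "pixels" (400x640x3 uint8, blue, green, red), "depth" (400x640 float32, m along the optical axis (not along the pixel's ray), 0 where there is no reading), "intrinsics" (3x3 intrinsics, pixels), "distortion" ([k1, k2, p1, p2, k3] as OpenCV has them; the pictures are not rectified), "view" (4x4, takes a point from world to camera coordinates); the wrist camera has in their place "mount" (4x4, takes a point from camera to tool coordinates, whose origin is the TCP and whose axes are the flange's). Camera axes: x right, y down, z forward; pixel columns grow to the right and rows downward; lengths in m; the calibration is good to about 2 mm. A picture is of the moment at which its call begins: read the wrist's pose just before it.
- arm.sign_off(): hands the job in, once; it reports no verdict.
The state is a dict: "time": time; "qpos": joint angles; "qd": joint speeds; "joint_torque": joint torques, N m; "eef_pos": TCP position; "orientation": TCP orientation; "wrist_force": force on the tool from outside, world axes, zero at the start; "torque": the same for the moment, N m; "gripper_width": opening from 0.0 (shut) to 1.0 (fully open).
Only numpy, scipy, OpenCV 4.12 (cv2) and the standard library are available. Lean on these libraries where they do the work, as an engineer would, in place of code of your own. Each camera call takes 0.05 s, during which the arm holds its last target.

## Working session

There is one attempt and no reset: what is moved stays moved. The work goes in short steps, Python scripts to look and compute and a tool call to move; the robot and the scene stay as the last step left them, time stands still between calls to the robot, and variables do not carry over. Pictures are saved under pics/ and viewed, and the job is handed in when it is done.

Besides the shell and the picture viewer there is one more tool, called after ">>>" as name([rows], argument=value, ...), one row to a line, values as JSON. send_rows: Moves the arm, as the interface text tells. Its arguments: {"type":"object","properties":{"increments":{"type":"array"}},"required":["increments"]}

```bash
mkdir -p pics; python3 - <<'E'
from bench import arm, imaging
import cv2, numpy as np, pickle
s=arm.state(); print({k:np.round(v,3).tolist() for k,v in s.items()})
for n in ["scene","top"]:
    c=imaging.capture(n); cv2.imwrite(f"pics/{n}0.png",c["pixels"]); pickle.dump(c,open(f"{n}0.pkl","wb"))
    print(n,c["intrinsics"].tolist(),c["distortion"],np.round(c["view"],3).tolist())
E
```

```text
{'time': 0.0, 'qpos': [84.723, 2.339, 4.801, -0.027, -92.561, -19.118], 'qd': [-0.092, -0.026, -0.042, 0.016, 0.113, -0.039], 'joint_torque': [-0.0, -36.82, 34.742, 6.932, -0.005, -0.0], 'eef_pos': [0.248, 0.546, 0.23], 'orientation': [[0.911, -0.413, -0.001], [-0.413, -0.911, -0.002], [0.0, 0.002, -1.0]], 'wrist_force': [0.576, 0.356, 0.045], 'torque': [-0.042, -0.036, 0.017], 'gripper_width': 1.001}
scene [[413.3584343814169, 0.0, 321.2785519473384], [0.0, 413.3584343814169, 191.95428834601557], [0.0, 0.0, 1.0]] [0.03754437 0.         0.         0.         0.        ] [[-0.086, 0.996, 0.018, 0.028], [0.663, 0.071, -0.745, -0.213], [-0.743, -0.052, -0.667, 1.417], [0.0, 0.0, 0.0, 1.0]]
top [[478.30508732816617, 0.0, 316.38635151238145], [0.0, 478.30508732816617, 200.45653525484616], [0.0, 0.0, 1.0]] [-0.10660297  0.          0.          0.          0.        ] [[0.025, -1.0, 0.003, 0.028], [-0.997, -0.025, -0.077, 0.413], [0.077, -0.001, -0.997, 1.063], [0.0, 0.0, 0.0, 1.0]]
```

View pics/scene0.png

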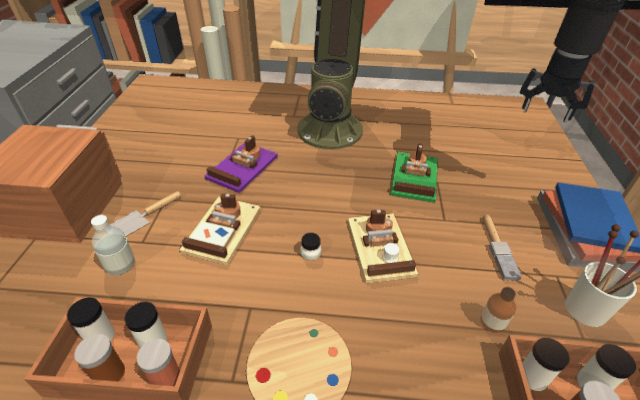

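View pics/top0.png

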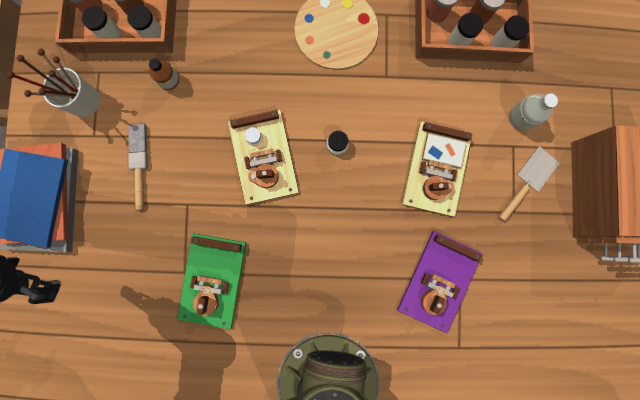

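In the top view there are four jigs. The plain one with its cam at (437,187) carries the white painted panel at (445,148), so it is the target. The plain one at (264,174) holds the pot and is the spare. Green (205,303) and purple (436,300) are not meant. I'll confirm with an enlarged crop.

```bash
cat > h.py <<'E'
import numpy as np, cv2, pickle
def ray(c,uv,z):
    p=cv2.undistortPoints(np.array(uv,float).reshape(-1,1,2),c["intrinsics"],c["distortion"]).reshape(-1,2)
    R=c["view"][:3,:3];t=c["view"][:3,3];o=-R.T@t
    d=np.c_[p,np.ones(len(p))]@R
    return o+d*((z-o[2])/d[:,2])[:,None]
def cloud(c):
    h,w=c["depth"].shape;u,v=np.meshgrid(np.arange(w),np.arange(h))
    p=cv2.undistortPoints(np.stack([u,v],-1).reshape(-1,1,2).astype(float),c["intrinsics"],c["distortion"]).reshape(-1,2)
    d=c["depth"].reshape(-1,1);X=np.c_[p,np.ones(len(p))]*d
    R=c["view"][:3,:3];t=c["view"][:3,3]
    return ((X-t)@R).reshape(h,w,3)
E
python3 - <<'E'
from h import *
c=pickle.load(open("top0.pkl","rb"))
I=c["pixels"]; cv2.imwrite("pics/crop1.png",cv2.resize(I[115:220,395:480],None,fx=5.6,fy=5.6,interpolation=cv2.INTER_CUBIC))
P=cloud(c); sub=P[110:225,390:485].reshape(-1,3); col=I[110:225,390:485].reshape(-1,3).astype(int)
# board by yellow
hsv=cv2.cvtColor(I,cv2.COLOR_BGR2HSV)[110:225,390:485].reshape(-1,3)
bar=sub[(sub[:,2]>.066)]; print("bar",len(bar),bar.mean(0),np.ptp(bar,0),bar[:,2].max())
m=(sub[:,2]>.008)
q=sub[m][:,:2].astype(np.float32); print("jig rect",cv2.minAreaRect(q), len(q))
E
```

```text
bar 169 [ 0.41182095 -0.14693088  0.37730122] [0.12495127 0.28305301 1.02505292] 1.0915405665151077
jig rect ((0.4190465211868286, -0.17202866077423096), (0.20134516060352325, 0.41226041316986084), 48.958778381347656) 4625
```

View pics/crop1.png

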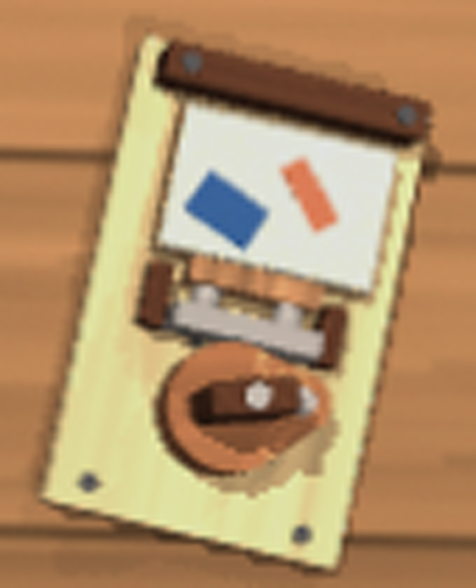

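```bash
python3 - <<'E'
from h import *
c=pickle.load(open("top0.pkl","rb"))
px=lambda a:[(395+(x+.5)/5.6-.5,115+(y+.5)/5.6-.5) for x,y in a]
B=ray(c,px([(150,38),(45,497),(338,568)]),.015); print(B)
d=B[0]-B[1]; print("long",np.linalg.norm(d),np.degrees(np.arctan2(d[1],d[0])));e=B[2]-B[1];print("short",np.linalg.norm(e),np.degrees(np.arctan2(e[1],e[0]))+90)
F=ray(c,px([(165,83),(418,136)]),.0415);e=F[1]-F[0];print("fence",F,np.degrees(np.arctan2(e[1],e[0]))+90)
S=ray(c,px([(258,395)]),.081);print("screw",S)
N=ray(c,px([(309,400)]),.045);print("pin",N,np.degrees(np.arctan2(*(N-S)[0,1::-1])))
T=ray(c,px([(188,100),(397,152),(160,248),(370,297)]),.031);print("panel",T,T.mean(0))
e=T[1]-T[0];print(np.degrees(np.arctan2(e[1],e[0]))+90,np.linalg.norm(e))
P=cloud(c);sub=P[178:195,430:450].reshape(-1,3);sub=sub[(sub[:,2]>.065)&(sub[:,2]<.1)]
print("bar",len(sub),sub.mean(0),sub[:,2].max()); print(cv2.minAreaRect(sub[:,:2].astype(np.float32)))
# spare
E
```

```text
[[ 0.60144298 -0.19916729  0.015     ]
 [ 0.41080782 -0.15702948  0.015     ]
 [ 0.38485744 -0.27749657  0.015     ]]
long 0.19523667935701391 -12.464188578954616
short 0.12323044035988788 -12.156586058827628
fence [[ 0.57650557 -0.19938784  0.0415    ]
 [ 0.55829973 -0.3027162   0.0415    ]] -9.992610682484752
screw [[ 0.44696675 -0.22677114  0.081     ]]
pin [[ 0.44970451 -0.25679538  0.045     ]] -84.78990476936154
panel [[ 0.57226158 -0.21120153  0.031     ]
 [ 0.55367154 -0.29734354  0.031     ]
 [ 0.51123724 -0.19984653  0.031     ]
 [ 0.49382327 -0.28583755  0.031     ]] [ 0.53274841 -0.24855729  0.031     ]
-12.17806761533599 0.08812511606803586
bar 121 [ 0.44623044 -0.2250641   0.07700646] 0.08249647422042862
((0.4467271566390991, -0.2260139435529709), (0.013966156169772148, 0.03623584285378456), 5.382940769195557)
```

Confirmed: the crop shows the plain jig with the white painted panel, a screw head on the bar at crop (258,395), and the nose pin at crop (307,400).
- **Board:** measures 195 x 123 mm, against 198 x 124 given.
- **Pivot:** about (0.447, -0.2265).
- **Jig yaw:** about -12.2°.
- **Bar direction:** -84.8°, so the cam is at about -72.6° (-1.27 rad, within range).
- **Panel:** 89 mm along x.

Next I move the tool over the cam.

>>> send_rows([
  [0,[1,0,0],[0,0,0]],
  [0,[1,0,0],[0,0,0]],
  [0,[1,0.5,0],[0,0,0]],
  [0,[1,1,0],[0,0,0]],
  [0,[1,1,0],[0,0,0]],
])

```text
time: 0.52
eef_pos: [0.3363, 0.4366, 0.23]
orientation: [[0.911, -0.413, -0.001], [-0.413, -0.911, -0.002], [0.0, 0.002, -1.0]]
wrist_force: [0.4, -0.2, 0.2]
gripper_width: 1.003
```

>>> send_rows([
  [0,[0.7,1,0],[0,0,0]],
  [0,[0.7,1,0],[0,0,0]],
  [0,[0.7,1,0],[0,0,0]],
  [0,[0.7,1,0],[0,0,0]],
  [0,[0.7,1,0],[0,0,0]],
])

```text
time: 0.93
eef_pos: [0.3638, 0.2863, 0.2309]
orientation: [[0.911, -0.413, -0.0], [-0.413, -0.911, -0.0], [-0.0, 0.0, -1.0]]
wrist_force: [0.7, 0.6, 0.3]
gripper_width: 1.0
```

>>> send_rows([
  [0,[0.7,1,0],[0,0,0]],
  [0,[0.7,1,0],[0,0,0]],
  [0,[0.7,1,0],[0,0,0]],
  [0,[0.7,1,0],[0,0,0]],
  [0,[0.7,1,0],[0,0,0]],
])

```text
time: 1.35
eef_pos: [0.3917, 0.1365, 0.2311]
orientation: [[0.911, -0.413, -0.0], [-0.413, -0.911, 0.0], [-0.0, -0.0, -1.0]]
wrist_force: [1.5, 0.7, 0.1]
gripper_width: 0.995
```

>>> send_rows([
  [0,[0.7,1,0],[0,0,0]],
  [0,[0.7,1,0],[0,0,0]],
  [0,[0.7,1,0],[0,0,0]],
  [0,[0.7,1,0],[0,0,0]],
  [0,[0.7,1,0],[0,0,0]],
])

```text
time: 1.77
eef_pos: [0.4198, -0.0135, 0.2312]
orientation: [[0.911, -0.413, 0.0], [-0.413, -0.911, 0.0], [-0.0, -0.0, -1.0]]
wrist_force: [0.4, -0.2, 0.1]
gripper_width: 0.998
```

>>> send_rows([
  [0,[0.7,1,0],[0,0,0]],
  [0,[0.7,1,0],[0,0,0]],
  [0,[0.7,1,0],[0,0,0]],
  [0,[0.7,1,0],[0,0,0]],
  [0,[0.7,1,0],[0,0,0]],
])

```text
time: 2.18
eef_pos: [0.4479, -0.1637, 0.231]
orientation: [[0.911, -0.413, -0.0], [-0.413, -0.911, 0.0], [-0.0, -0.0, -1.0]]
wrist_force: [0.5, 1.3, 0.3]
gripper_width: 1.0
```

>>> send_rows([
  [0,[0,0,0],[0,0,1]],
  [0,[0,0,0],[0,0,1]],
  [0,[0,0,0],[0,0,1]],
  [0,[0,0,0],[0,0,1]],
  [0,[0,0,0],[0,0,1]],
])

```text
time: 2.6
eef_pos: [0.4478, -0.1621, 0.2308]
orientation: [[0.647, -0.762, -0.001], [-0.762, -0.647, 0.0], [-0.001, 0.001, -1.0]]
wrist_force: [-0.6, -0.5, 0.4]
gripper_width: 0.998
```

>>> send_rows([
  [0,[0,0,0],[0,0,1]],
  [0,[0,0,0],[0,0,1]],
  [0,[0,0,0],[0,0,1]],
  [0,[0,0,0],[0,0,1]],
  [0,[0,0,0],[0,0,1]],
])

```text
time: 3.02
eef_pos: [0.4479, -0.162, 0.2309]
orientation: [[0.265, -0.964, -0.001], [-0.964, -0.265, 0.0], [-0.0, 0.001, -1.0]]
wrist_force: [-0.3, -0.1, 1.0]
gripper_width: 0.998
```

>>> send_rows([
  [0,[0,0,0],[0,0,1]],
  [0,[0,0,0],[0,0,1]],
  [0,[0,0,0],[0,0,0.1]],
  [0,[0,0,0],[0,0,0]],
  [0,[0,0,0],[0,0,0]],
])

```text
time: 3.43
eef_pos: [0.448, -0.162, 0.2312]
orientation: [[0.091, -0.996, -0.0], [-0.996, -0.091, -0.0], [-0.0, 0.0, -1.0]]
wrist_force: [0.3, 0.1, 0.1]
gripper_width: 1.001
```

```bash
python3 - <<'E'
from bench import arm, imaging
import cv2, numpy as np, pickle
s=arm.state(); print({k:np.round(v,3).tolist() for k,v in s.items()})
c=imaging.capture("wrist"); cv2.imwrite("pics/wrist1.png",c["pixels"]); c["s"]=s; pickle.dump(c,open("wrist1.pkl","wb"))
E
```

```text
{'time': 3.433, 'qpos': [4.477, -16.83, -12.536, 0.0, -94.313, 0.767], 'qd': [0.023, 0.058, 0.136, -0.127, 0.008, -0.352], 'joint_torque': [-0.001, -19.948, 34.659, 6.915, -0.002, -0.046], 'eef_pos': [0.448, -0.162, 0.231], 'orientation': [[0.091, -0.996, -0.0], [-0.996, -0.091, -0.0], [-0.0, 0.0, -1.0]], 'wrist_force': [0.257, 0.104, 0.124], 'torque': [-0.003, -0.038, 0.041], 'gripper_width': 1.001}
```

View pics/wrist1.png

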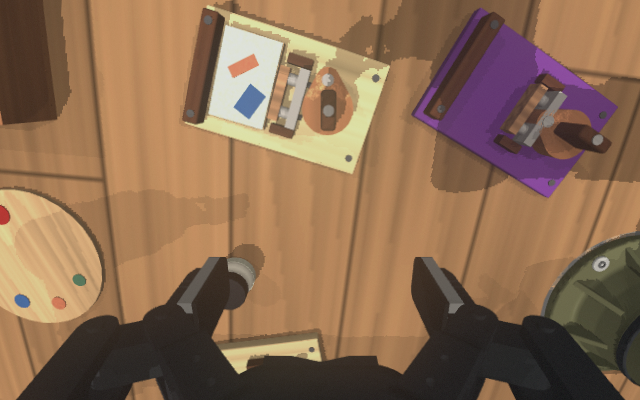

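The wrist view shows the target jig with its pivot screw at (329,111), nose pin at (327,79) and board corners at (353,174) and (389,65). The bar is vertical in the image. I'll cross-check the pivot from this view.

```bash
python3 - <<'E'
from h import *
c=pickle.load(open("wrist1.pkl","rb")); s=c["s"]
T=np.eye(4);T[:3,:3]=s["orientation"];T[:3,3]=s["eef_pos"]; c["view"]=np.linalg.inv(T@c["mount"])
S=ray(c,[(329,111)],.081);N=ray(c,[(327,79)],.045);print(S,N,np.degrees(np.arctan2(*(N-S)[0,1::-1])))
B=ray(c,[(353,174),(389,65),(183,122)],.015);print(B)
for d in (B[1]-B[0],B[2]-B[0]):print(np.linalg.norm(d),np.degrees(np.arctan2(d[1],d[0])))
cv2.imwrite("pics/wcrop1.png",cv2.resize(c["pixels"][0:180,180:400],None,fx=3,fy=3,interpolation=cv2.INTER_CUBIC))
E
```

```text
[[ 0.44530465 -0.22811353  0.081     ]] [[ 0.44913545 -0.25666116  0.045     ]] -82.35713670079124
[[ 0.40859137 -0.1582016   0.015     ]
 [ 0.38517505 -0.27835188  0.015     ]
 [ 0.60301647 -0.19970449  0.015     ]]
0.12241084141609072 -101.02823960419337
0.1988054591978227 -12.049771985740586
```

View pics/wcrop1.png

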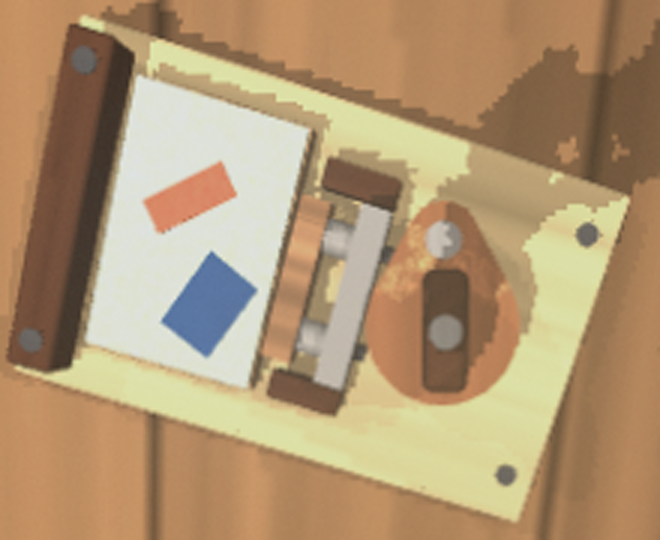

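>>> send_rows([
  [0,[1,0.1,0],[0,0,0]],
  [0,[1,0.1,0],[0,0,0]],
  [0,[0.6,0.12,0],[0,0,0]],
  [0,[0,0,1],[0,0,0]],
  [0,[0,0,1],[0,0,0]],
])

```text
time: 3.9
eef_pos: [0.4464, -0.2286, 0.1819]
orientation: [[0.089, -0.996, 0.003], [-0.996, -0.089, -0.001], [0.001, -0.003, -1.0]]
wrist_force: [0.5, -0.1, -1.1]
gripper_width: 1.001
```

>>> send_rows([
  [0,[0,0,1],[0,0,0]],
  [0,[0,0,1],[0,0,0]],
  [0,[0,0,0],[0,0,0]],
  [0,[0,0,0],[0,0,0]],
])

```text
time: 4.23
eef_pos: [0.4452, -0.2276, 0.1308]
orientation: [[0.09, -0.996, -0.003], [-0.996, -0.09, -0.0], [0.0, 0.003, -1.0]]
wrist_force: [0.4, -0.1, 0.8]
gripper_width: 0.997
```

```bash
python3 - <<'E'
from bench import arm, imaging
import cv2, numpy as np, pickle
from h import *
s=arm.state(); print(np.round(s["eef_pos"],4),np.round(s["qpos"],1))
c=imaging.capture("wrist"); cv2.imwrite("pics/wrist2.png",c["pixels"])
E
```

```text
[ 0.4452 -0.2276  0.1308] [ -3.9 -12.5 -19.5   0.  -83.2   9.1]
```

View pics/wrist2.png

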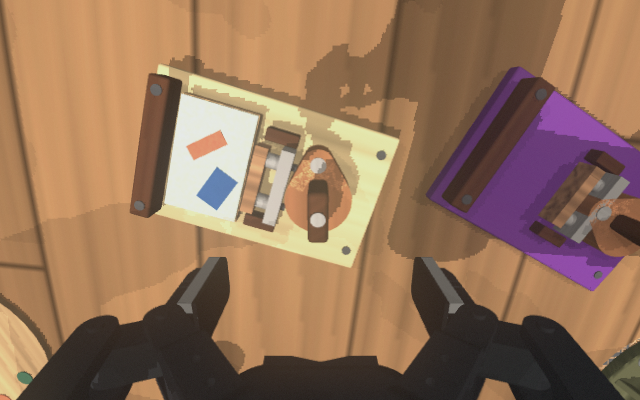

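The bar is vertical in the image, with its screw at (318,220), and sits centred between the jaws (midpoint about 320). Descending and closing.

>>> send_rows([
  [0,[0,0,0.8],[0,0,0]],
  [0,[0,0,0.8],[0,0,0]],
  [0,[0,0,0.8],[0,0,0]],
  [0,[0,0,0.8],[0,0,0]],
  [0,[0,0,0.1],[0,0,0]],
])

```text
time: 4.7
eef_pos: [0.4452, -0.2271, 0.0474]
orientation: [[0.089, -0.996, -0.002], [-0.996, -0.089, 0.001], [-0.001, 0.002, -1.0]]
wrist_force: [-0.3, -0.1, -0.4]
gripper_width: 1.001
```

>>> send_rows([
  [0,[0,0,0],[0,0,0]],
  [60,[0,0,0],[0,0,0]],
  [120,[0,0,0],[0,0,0]],
  [160,[0,0,0],[0,0,0]],
  [190,[0,0,0],[0,0,0]],
])

```text
time: 5.12
eef_pos: [0.4465, -0.2276, 0.0501]
orientation: [[0.089, -0.996, 0.002], [-0.996, -0.089, -0.0], [0.001, -0.002, -1.0]]
wrist_force: [-0.5, -0.1, 0.5]
gripper_width: 0.448
```

>>> send_rows([
  [255,[0,0,0],[0,0,0]],
  [255,[0,0,0],[0,0,0]],
  [255,[0,0,0],[0,0,0]],
  [255,[0,0,0],[0,0,0]],
  [255,[0,0,0],[0,0,0]],
])

```text
time: 5.53
eef_pos: [0.4467, -0.2275, 0.0495]
orientation: [[0.089, -0.996, 0.002], [-0.996, -0.089, -0.0], [0.001, -0.002, -1.0]]
wrist_force: [3.9, 0.8, 2.2]
gripper_width: 0.151
```

Gripped at about 13 mm for the 14 mm bar, with only 4 N side force. Now turning counter-clockwise, which is negative about tool z.

>>> send_rows([
  [255,[0,0,0],[0,0,-0.4]],
  [255,[0,0,0],[0,0,-0.6]],
  [255,[0,0,0],[0,0,-0.6]],
  [255,[0,0,0],[0,0,-0.6]],
  [255,[0,0,0],[0,0,-0.6]],
])

```text
time: 5.95
eef_pos: [0.4463, -0.2276, 0.0495]
orientation: [[0.33, -0.944, 0.001], [-0.944, -0.33, -0.001], [0.001, -0.001, -1.0]]
wrist_force: [1.6, 0.8, 3.0]
gripper_width: 0.153
```

>>> send_rows([
  [255,[0,0,0],[0,0,-0.6]],
  [255,[0,0,0],[0,0,-0.6]],
  [255,[0,0,0],[0,0,-0.6]],
  [255,[0,0,0],[0,0,-0.6]],
  [255,[0,0,0],[0,0,-0.6]],
])

```text
time: 6.37
eef_pos: [0.4459, -0.2279, 0.0495]
orientation: [[0.563, -0.827, 0.0], [-0.827, -0.563, -0.001], [0.001, 0.0, -1.0]]
wrist_force: [0.4, 0.5, 3.5]
gripper_width: 0.153
```

>>> send_rows([
  [255,[0,0,0],[0,0,-0.6]],
  [255,[0,0,0],[0,0,-0.6]],
  [255,[0,0,0],[0,0,-0.6]],
  [255,[0,0,0],[0,0,-0.6]],
  [255,[0,0,0],[0,0,-0.6]],
])

```text
time: 6.78
eef_pos: [0.4456, -0.2282, 0.0494]
orientation: [[0.757, -0.653, -0.001], [-0.653, -0.757, -0.001], [0.0, 0.001, -1.0]]
wrist_force: [-0.7, -0.7, 3.9]
gripper_width: 0.151
```

>>> send_rows([
  [255,[0,0,0],[0,0,-0.6]],
  [255,[0,0,0],[0,0,-0.6]],
  [255,[0,0,0],[0,0,-0.6]],
  [255,[0,0,0],[0,0,-0.6]],
  [255,[0,0,0],[0,0,-0.6]],
])

```text
time: 7.2
eef_pos: [0.4454, -0.2285, 0.0495]
orientation: [[0.9, -0.435, -0.001], [-0.435, -0.9, -0.002], [-0.0, 0.002, -1.0]]
wrist_force: [-1.3, -3.2, 4.5]
gripper_width: 0.15
```

>>> send_rows([
  [255,[0,0,0],[0,0,-0.6]],
  [255,[0,0,0],[0,0,-0.6]],
  [255,[0,0,0],[0,0,-0.6]],
  [255,[0,0,0],[0,0,-0.6]],
  [255,[0,0,0],[0,0,-0.5]],
])

```text
time: 7.62
eef_pos: [0.4452, -0.2289, 0.0495]
orientation: [[0.981, -0.196, -0.001], [-0.196, -0.981, -0.002], [-0.001, 0.003, -1.0]]
wrist_force: [-1.1, -4.4, 2.1]
gripper_width: 0.152
```

```bash
python3 - <<'E'
from bench import arm, imaging
import cv2, numpy as np, pickle
s=arm.state(); O=s["orientation"]; print(np.round(s["eef_pos"],4),np.degrees(np.arctan2(O[1][0],O[0][0])),s["torque"],s["wrist_force"],s["qpos"][5])
c=imaging.capture("wrist"); cv2.imwrite("pics/wrist3.png",c["pixels"])
E
```

```text
[ 0.4452 -0.2289  0.0495] -11.304426535648405 [-1.67646494  0.29658221 -0.31706036] [-1.14457917 -4.40039601  2.0888941 ] 82.64179119948999
```

View pics/wrist3.png

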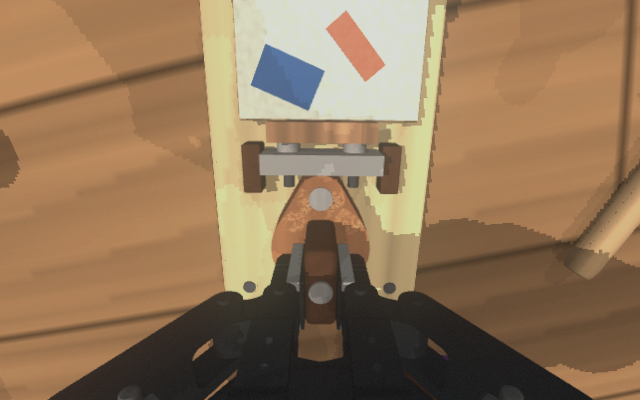

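The nose pin at (320,199) now points straight at the shoe (320,160), the pad touches the panel, and the bar is aligned at -11.3° against the jig's -12°. Letting go and lifting.

>>> send_rows([
  [150,[0,0,0],[0,0,0]],
  [80,[0,0,0],[0,0,0]],
  [0,[0,0,0],[0,0,0]],
  [0,[0,0,0],[0,0,0]],
  [0,[0,0,0],[0,0,0]],
])

```text
time: 8.08
eef_pos: [0.4458, -0.2273, 0.0486]
orientation: [[0.98, -0.198, -0.0], [-0.198, -0.98, 0.0], [-0.001, -0.0, -1.0]]
wrist_force: [0.6, 0.2, 0.1]
gripper_width: 0.854
```

>>> send_rows([
  [0,[0,0,0],[0,0,0]],
  [0,[0,0,-0.5],[0,0,0]],
  [0,[0,0,-1],[0,0,0]],
  [0,[0,0,-1],[0,0,0]],
  [0,[0,0,-1],[0,0,0]],
])

```text
time: 8.5
eef_pos: [0.4457, -0.2276, 0.1384]
orientation: [[0.98, -0.198, 0.0], [-0.198, -0.98, -0.0], [0.0, 0.0, -1.0]]
wrist_force: [1.0, -0.2, 0.2]
gripper_width: 1.0
```

>>> send_rows([
  [0,[-1,0,-1],[0,0,0]],
  [0,[-1,0,-1],[0,0,0]],
  [0,[-1,0,-1],[0,0,0]],
  [0,[0,0,0],[0,0,0]],
  [0,[0,0,0],[0,0,0]],
])

```text
time: 8.92
eef_pos: [0.3725, -0.2128, 0.2149]
orientation: [[0.98, -0.198, 0.007], [-0.198, -0.98, -0.001], [0.007, -0.0, -1.0]]
wrist_force: [0.3, 0.5, -0.5]
gripper_width: 1.004
```

```bash
python3 - <<'E'
from bench import arm, imaging
import cv2, numpy as np, pickle
s=arm.state(); print(s["time"],np.round(s["eef_pos"],4),s["wrist_force"])
c=imaging.capture("wrist"); c["s"]=s;cv2.imwrite("pics/wrist4.png",c["pixels"]);pickle.dump(c,open("wrist4.pkl","wb"))
c=imaging.capture("top"); cv2.imwrite("pics/top4.png",c["pixels"]);pickle.dump(c,open("top4.pkl","wb"))
E
```

```text
8.9167 [ 0.3725 -0.2128  0.2149] [ 0.30568963  0.50361938 -0.48803363]
```

View pics/wrist4.png

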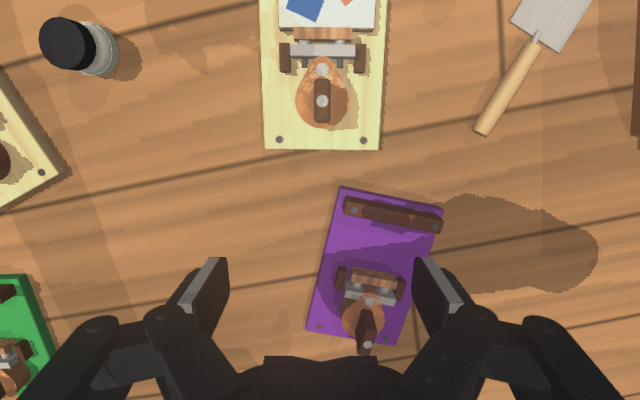

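View pics/top4.png

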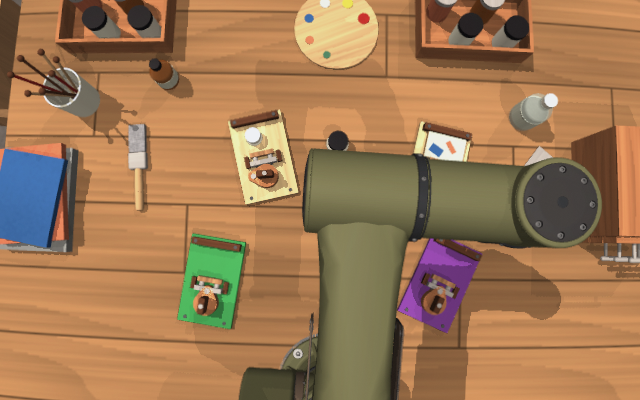

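The nose (pin at (322,69)) still points at the shoe, and the spare clamp at (264,176) looks unchanged. The arm hides the target jig in the top view, so I'll swing clear for a final measurement.

>>> send_rows([
  [0,[0,-1,0],[0,0,0]],
  [0,[0,-1,0],[0,0,0]],
  [0,[0,-1,0],[0,0,0]],
  [0,[0,-1,0],[0,0,0]],
  [0,[0,-1,0],[0,0,0]],
])

```text
time: 9.43
eef_pos: [0.397, -0.089, 0.2102]
orientation: [[0.98, -0.198, -0.003], [-0.198, -0.98, -0.001], [-0.002, 0.001, -1.0]]
wrist_force: [0.3, -1.0, -0.6]
gripper_width: 1.001
```

>>> send_rows([
  [0,[0,-1,0],[0,0,0]],
  [0,[0,-1,0],[0,0,0]],
  [0,[0,-1,0],[0,0,0]],
  [0,[0,-1,0],[0,0,0]],
  [0,[0,-1,0],[0,0,0]],
])

```text
time: 9.85
eef_pos: [0.4217, 0.0337, 0.2101]
orientation: [[0.98, -0.197, -0.002], [-0.197, -0.98, -0.001], [-0.002, 0.002, -1.0]]
wrist_force: [-0.1, 0.2, 0.2]
gripper_width: 1.001
```

>>> send_rows([
  [0,[0,-1,0],[0,0,0]],
  [0,[0,-1,0],[0,0,0]],
  [0,[0,0,0],[0,0,0]],
  [0,[0,0,0],[0,0,0]],
])

```text
time: 10.18
eef_pos: [0.4315, 0.0822, 0.2097]
orientation: [[0.981, -0.196, -0.003], [-0.196, -0.981, -0.002], [-0.003, 0.003, -1.0]]
wrist_force: [1.0, -0.2, 0.5]
gripper_width: 1.002
```

```bash
python3 - <<'E'
from bench import arm, imaging
import cv2, numpy as np, pickle
s=arm.state(); print(s["time"],np.round(s["eef_pos"],4),s["wrist_force"])
c=imaging.capture("top"); pickle.dump(c,open("top5.pkl","wb"))
I=c["pixels"]; a=cv2.resize(I[115:220,395:480],None,fx=5.6,fy=5.6,interpolation=cv2.INTER_CUBIC)
cv2.imwrite("pics/crop5.png",a)
E
```

```text
10.1833 [0.4315 0.0822 0.2097] [ 0.96471352 -0.17458875  0.50881201]
```

View pics/crop5.png

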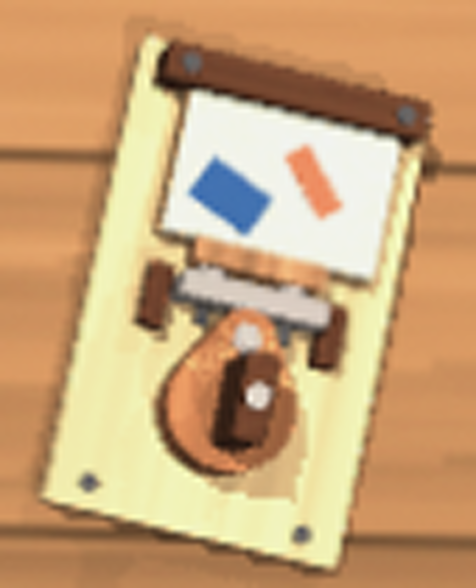

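```bash
python3 - <<'E'
from h import *
c=pickle.load(open("top5.pkl","rb")); c0=pickle.load(open("top0.pkl","rb"))
px=lambda a:[(395+(x+.5)/5.6-.5,115+(y+.5)/5.6-.5) for x,y in a]
S=ray(c,px([(258,395)]),.081);N=ray(c,px([(248,336)]),.045)
d=(N-S)[0];print("cam deg",np.degrees(np.arctan2(d[1],d[0]))+12.1)
T=ray(c,px([(192,88),(404,140),(160,234),(372,283)]),.031);m=T.mean(0)-S[0]
a=np.radians(-12.1);print("panel x,y",m[0]*np.cos(a)+m[1]*np.sin(a),-m[0]*np.sin(a)+m[1]*np.cos(a))
b=ray(c,px([(160,248),(370,297)]),.031).mean(0)-T[2:].mean(0);print("near edge moved",np.linalg.norm(b))
# spare unchanged?
a,b=[k["pixels"][105:210,225:305] for k in(c0,c)]
cv2.imwrite("pics/spare.png",cv2.resize(np.hstack([a,b]),None,fx=4.5,fy=4.5,interpolation=cv2.INTER_CUBIC))
E
```

```text
cam deg 1.0429341924998852
panel x,y 0.09398475368497759 -0.003518880299817676
near edge moved 0.005735197263587778
```

View pics/spare.png

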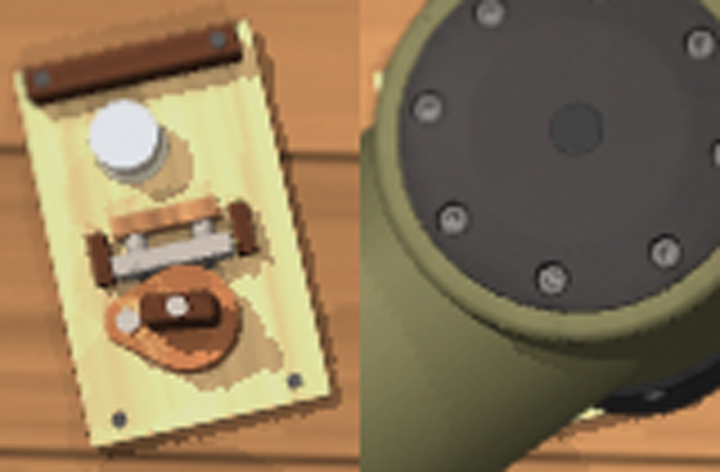

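The nose is within about 1° of the shoe, and the panel is at 94 mm, touching the fence. The arm hides the spare in the right half of this picture, but the earlier top view showed it unchanged, and I have stayed 0.21 m up since. Handing in.

```bash
python3 -c "
from bench import arm
print(arm.sign_off())"
```

```text
the job is handed in; nothing more can be done
None
```

I clamped the panel: I gripped the cam's bar on the plain jig holding the painted panel, turned it about 73° counter-clockwise, let go and moved the arm clear. I handed in at about 10 s of the 32 s limit; the hand-in gave no verdict.

- **Cam:** in the last top view the nose is about 1° from straight at the shoe (limit 15°). The bar was at about -11.3° against the jig's measured -12.1° just before I let go.
- **Panel:** its centre measures about 94 mm along the jig's x (window 92.5 to 98.5 mm), about 3.5 mm off the centre line, and it sits against the fence. Its near edge moved about 5.7 mm.
- **Forces:** the wrist readings at the end of each move stayed below about 6 N. At the end the gripper was open at 0.21 m height, touching nothing.
- **Spare clamp:** it looked unchanged by eye in a top view taken after I let go. I could not compare it in the last picture because the arm was covering it, but the arm passed well above it.
- **Disagreements:** the top and wrist cameras put the pivot 1 to 2 mm apart, about the stated calibration error. The first pass at the fence edge gave a jig yaw of -10°, so I used about -12°, which the board edges and panel agreed on.

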